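# Take the lift-off lid from the kitchen box and stand it in the lid rack

### The job

Take the lid off the larger wooden box so that it can air: by its paddle handle swing it up on its hinges until it stands upright, then lift it straight up off the hinge pins. Stand it between the two wire hoops of the lid rack, hinge hooks down on the wooden foot and handle up, and let go; set it down rather than drop it, and leave the other things on the worktop where they are.

Things in the scene. Friction and masses are not known exactly. Their poses are not given: they have to be found in the camera images.
- pins (a point): Middle of the axis of two 8 mm steel pins behind the back wall of the fixed wooden box (120 x 110 x 75 mm, garlic inside), 76 mm behind its centre, 80 mm up. Axes: x box front to back, y along the pins, z up. The lid opens by its handle rising and swinging back about this axis, with no stop at upright; it will not stay up alone.
- lid_handle (a point): Centre of the lid's handle: a paddle in the lid's plane jutting 55 mm from its front edge, 28 mm wide (y), 12 mm thick; 27 mm before the edge, 166 mm from the hook axis. Pinched by its sides from above, it turns between the fingers as the lid swings. Loose wooden lid, 160 g, panel 123 x 114 x 10 mm, 6 mm plug below. Axes: x handle to hooks, z out of the top; closed, as the box's.
- lid_hooks (a point): Middle of the lid's hook axis, 166 mm from the handle's centre along lid +x. Two steel hooks, 35 mm either side, 16 mm wide, 20 mm thick, with 12 mm slots that straddle the pins and open to lid +x (downward when the lid is upright). The upper jaws end 12 mm, the lower 7 mm past this point: lifting the upright lid 20 mm frees it.
- rack_floor (a point): Middle of the top face of the fixed rack's wooden foot (100 x 120 mm, 12 mm high). Two steel wire hoops, 70 mm wide along y, stand at x = +-21 mm, 36 mm free between them, to 58 mm above the foot, flaring to +-36 mm at 73 mm. The lid stands between, its z along rack x (either way round), hooks on the foot: then hook axis 12 mm, handle centre 178 mm up; let go, it leans on a hoop.

How it is judged:
On the way, in this order (a step that is already met when the one before it is completed fails the run):
1. the lid stands within 15 degrees of vertical with its hooks still on the pins (angle between lid_hooks's own x axis and vertical above 2.88 rad and distance between lid_hooks and pins below 0.012 m), for 0.1 s.
2. the upright lid is lifted off: hooks more than 18 mm above the pins, no more than 30 mm aside (angle between lid_hooks's own x axis and vertical above 2.7 rad and z of lid_hooks in the frame of pins above 0.018 m and horizontal distance between lid_hooks and pins below 0.03 m), for 0.05 s.
At the end, for the whole second after the job is handed in: The lid stands at rest (under 0.05 m/s) between the rack's hoops, handle up, within 25 degrees of vertical, faces to the hoops, hooks on the wooden foot (hook axis under 20 mm above it), within 20 mm of the foot's middle across and 30 mm along (angle between lid_hooks's own x axis and vertical above 2.7 rad and angle between the z axis of lid_hooks and the x axis of rack_floor, either way round below 0.4 rad and x of lid_hooks in the frame of rack_floor between -0.02 and 0.02 m and y of lid_hooks in the frame of rack_floor between -0.03 and 0.03 m and z of lid_hooks in the frame of rack_floor below 0.02 m and linear speed of lid below 0.05 m/s); the robot touches nothing.
It fails at once if the lid is dropped or flung (faster than 0.8 m/s) (linear speed of lid above 0.8 m/s).
It fails at once if another thing on the worktop is moved by more than 30 mm (distance of any of small_box, spice_jar, salt_shaker, lemon, mug, tea_canister, lime from where it was at the start of the episode above 0.03 m).
It also fails if it takes over 48 s, if anything falls off the work surface, if the arm or the gripper's body presses on something with over 40 N, if the wrist force passes 120 N, or if a joint passes its speed limit or range.

### The arm

A 6-joint arm with a two-finger parallel gripper is mounted at the origin on a cart in front of the work surface, level with it; the furniture and walls round the work are solid. World frame = base frame: x ahead of the robot, y to its left, z up, the work surface at z = 0. Lengths are in m, angles in rad, forces in N, time in s.
With the tool pointing down it reaches from about 0.425 to 0.95 m from the base axis. Payload 3.5 kg.
Tool frame: the origin (TCP) lies midway between the tips of the shut fingers; the grasp point (between the pads) lies 19 mm behind it; z points along the fingers, y is the line along which they close (so a half turn about z gives the same grasp; the last joint's range is limited). The gripper opens to 85 mm and grips with 20 to 120 N. Pads are 22 mm wide; open, the fingers measure 114 mm over their backs; the gripper's body (76 mm by 85 mm) begins 54 mm behind the grasp point. The pads swing forward as they close: fully open they stand 13 mm farther back than shut.
Start: joints at [-1.411, 0.286, 1.577, -0, 1.279, -0.15], TCP at [0.206, -0.643, 0.231] pointing down, gripper open.
Joint ranges: [-2.77, 2.77], [-0.9, 2.22], [0.21, 2.48], [-1.53, 4.67], [0.24, 2.81], [-2.84, 2.84]. Speed limits (rad/s): [2.79, 2.79, 3.14, 3.14, 3.14, 3.14].

### API

Orientations are given as a unit quaternion [x, y, z, w].
In Python, from plant import ctrl gives the robot as it stands. The module is installed in compiled form; this text tells all that it offers.
- The arm moves only by the shell command python3 -m inch 'ROWS' [FORCE]. ROWS is JSON, a list of rows, each a list of 5 numbers: the closure, from 0 (fully open) to 1 (shut), then the shift along the tool's x, y, z in m, then the turn about the tool's z in degrees. A call has 1 to 5 rows; each row is the pose to reach, as a shift and turn from the pose commanded when the call began, along the tool's axes at that moment; what a row does not reach only later rows make up. A row lasts 1/12 s, in which the tool goes at most 41.7 mm and 7.16 degrees, less where a joint would pass 70% of its speed; a pose out of reach is approached as far as the arm can. A call with a gripper value outside its range is refused whole. The fingers move at their own pace and stop on an object; FORCE is the grip in N (left out, the last holds). Time passes only in rows, so rows that repeat a pose let the fingers close. It gives the time, the measured TCP pose, the force, the opening and the grip force at its end, in the units of the state.
- ctrl.get_state(): the state, without advancing time (a new reading comes with each control period).
- ctrl.read_camera(name): name is "scene" or "top" or "wrist"; returns a dict with "pixels" (384x512x3 uint8, red, green, blue), "depth" (384x512 float32, m along the optical axis (not along the pixel's ray), 0 where there is no reading), "fx", "fy", "cx", "cy" (pixels), "xyz" and "rotation" of the camera in the world; the wrist camera has in their place "mount" (4x4, takes a point from camera to tool coordinates, whose origin is the TCP and whose axes are the flange's). Camera axes: x right, y down, z forward; pixel columns grow to the right and rows downward; lengths in m; the calibration is good to about 2 mm. A picture is of the moment at which its call begins: read the wrist's pose just before it.
- ctrl.sign_off(): hands the job in; it is judged then, once.
Trained networks look in a picture, given as the dict that the camera call returned (one of the last four; its "shot" number tells which), for a name from the list of things; names that differ only in an ending like _2 or _b are one class to them, and where a whole thing is asked for, a point or a joint stands for the part that bears it (a point fixed in the world has none). Each returns a list of dicts, best first, with "score" (0 to 1); they miss things now and then, are a little off and sometimes report something else, mostly with a low value. They report only what shows in the picture. A call takes as long as a camera call.
- ctrl.spot_in(query, picture): "at" ([column, row] in pixels, amid what is visible of it).
- ctrl.tip_of(query, picture): "at" ([column, row] in pixels: a listed point, or the origin of a listed thing).
The state is a dict: "time": time; "qpos": joint angles; "dq": joint speeds; "joint_efforts": joint torques, N m; "eef_pos": TCP position; "tcp_rot": TCP orientation; "contact_force": force on the tool from outside, world axes, zero at the start; "wrist_torque": the same for the moment, N m; "opening": opening from 0.0 (shut) to 1.0 (fully open); "finger_force": force on a finger pad.
Only numpy, scipy, OpenCV 4.12 (cv2) and the standard library are available. Lean on these libraries where they do the work, as an engineer would, in place of code of your own. Each camera call takes 0.05 s, during which the arm holds its last target. There are 200 camera calls.

## Working session

There is one attempt and no reset: what is moved stays moved. The work goes in short steps, Python scripts to look and compute and a shell command to move; the robot and the scene stay as the last step left them, time stands still between calls to the robot, and variables do not carry over. Pictures are saved under pics/ and viewed, at most 10 in all, crops included, and the job is handed in when it is done.

```bash
mkdir -p pics
cat > h.py <<'E'
import numpy as np, cv2
from scipy.spatial.transform import Rotation as R
from plant import ctrl
def rgb(p,n): cv2.imwrite(f'pics/{n}.png',cv2.cvtColor(p['pixels'],cv2.COLOR_RGB2BGR))
def campose(p,s=None):
    if 'mount' in p:
        T=np.eye(4);T[:3,:3]=R.from_quat(s['tcp_rot']).as_matrix();T[:3,3]=s['eef_pos'];return T@np.array(p['mount'])
    T=np.eye(4);r=np.array(p['rotation']);T[:3,:3]=r if r.shape==(3,3) else R.from_quat(r).as_matrix();T[:3,3]=p['xyz'];return T
def w(p,uv,s=None,d=None):
    u,v=uv
    if d is None:
        a=p['depth'][max(0,int(v)-1):int(v)+2,max(0,int(u)-1):int(u)+2];a=a[a>0];d=np.median(a) if a.size else np.nan
    return (campose(p,s)@np.array([(u-p['cx'])*d/p['fx'],(v-p['cy'])*d/p['fy'],d,1]))[:3]
def cloud(p,s=None):
    v,u=np.mgrid[:384,:512];d=p['depth']
    P=np.stack([(u-p['cx'])*d/p['fx'],(v-p['cy'])*d/p['fy'],d,np.ones_like(d)],-1)@campose(p,s).T
    P=P[...,:3].copy();P[d==0]=np.nan;return P
E
python3 - <<'E'
from h import *
np.set_printoptions(precision=4,suppress=True)
s=ctrl.get_state();print(s['eef_pos'],s['tcp_rot'],s['opening'])
ims=[]
for c in ['scene','top']:
    p=ctrl.read_camera(c);ims.append(p['pixels'])
    np.save(c+'.npy',cloud(p))
    print(c,p['xyz'],p['fx'])
    for q in ['pins','lid_handle','lid_hooks','rack_floor']:
        for f in (ctrl.tip_of,ctrl.spot_in):
            try: print(q,f.__name__,[(np.round(o['at'],1),round(o['score'],2),w(p,o['at'])) for o in f(q,p)[:2]])
            except Exception as e: print(q,f.__name__,e)
im=np.vstack(ims);cv2.imwrite('pics/a.png',cv2.cvtColor(cv2.resize(im,(400*1,600)) if 0 else np.hstack([cv2.resize(i,(400,300)) for i in ims]),cv2.COLOR_RGB2BGR))
for i,n in zip(ims,['scene','top']):cv2.imwrite(f'pics/{n}.png',cv2.cvtColor(i,cv2.COLOR_RGB2BGR))
E
```

```text
[ 0.2057 -0.6422  0.2299] [ 0.988   0.1543  0.     -0.0012] 1.0027033779057446
scene [ 0.628  -0.6157  0.4369] 494.9087652789304
pins call [(array([285.9, 159.8]), 0.84, array([0.6069, 0.3864, 0.0447]))]
pins call [(array([250.3, 192.4]), 0.57, array([0.5486, 0.2108, 0.0442]))]
lid_handle call [(array([198.1, 160.1]), 0.64, array([0.4439, 0.2442, 0.0881]))]
lid_handle call [(array([242.7, 161.8]), 0.8, array([0.5276, 0.259 , 0.0847]))]
lid_hooks call [(array([285.3, 163.4]), 0.57, array([0.6081, 0.2946, 0.073 ])), (array([197.9, 160.6]), 0.53, array([0.4435, 0.2444, 0.087 ]))]
lid_hooks call [(array([242.3, 165.7]), 0.73, array([0.5292, 0.2394, 0.0847]))]
rack_floor call [(array([219.7, 238.2]), 0.92, array([0.5115, 0.0884, 0.014 ]))]
rack_floor call [(array([215.5, 240.7]), 0.64, array([0.5055, 0.0821, 0.0123]))]
top [0.4077 0.177  0.9125] 461.6649532504969
pins call [(array([199.3, 160.5]), 0.78, array([ 0.6241,  0.2897, -0.0019]))]
pins call [(array([185.8, 162.2]), 0.51, array([0.5993, 0.303 , 0.089 ]))]
lid_handle call [(array([215.3, 248.5]), 0.7, array([0.4433, 0.2466, 0.0848]))]
lid_handle call [(array([212.2, 202.6]), 0.61, array([0.5259, 0.2539, 0.0837]))]
lid_hooks call [(array([203.1, 159.8]), 0.84, array([0.6251, 0.2818, 0.0002]))]
lid_hooks call [(array([210.7, 204.1]), 0.57, array([0.523 , 0.2565, 0.0844]))]
rack_floor call [(array([303.2, 213.2]), 0.96, array([0.5161, 0.0815, 0.0116]))]
rack_floor call [(array([302.4, 214.4]), 0.68, array([0.5138, 0.083 , 0.0106]))]
```

View pics/top.png

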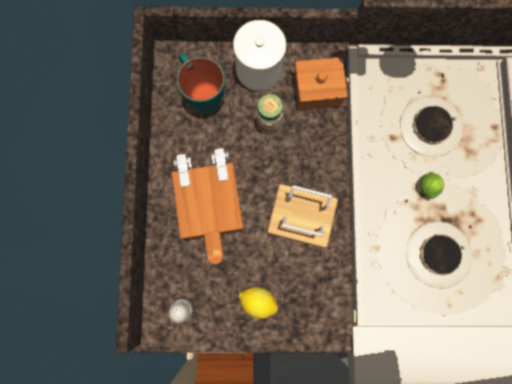

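View pics/scene.png

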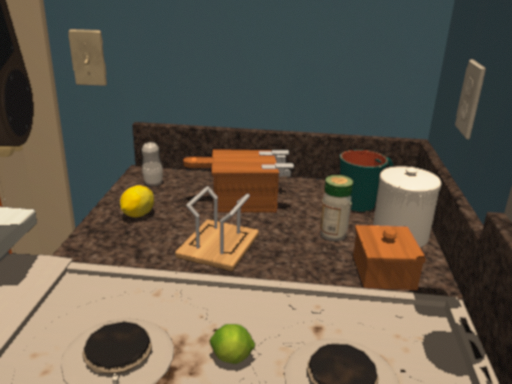

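The top view shows the lid (panel about (207,202), handle (215,250), hooks (183,168)/(221,158)) and the rack foot at (303,214), with hoops at (310,192) and (302,230). The scene view agrees. Next I'll fit the poses.

Run:
```python
from h import *
np.set_printoptions(precision=4,suppress=True)
P=np.load('top.npy')
def fit(xlo,xhi,ylo,yhi,z0,z1):
    m=(P[...,0]>xlo)&(P[...,0]<xhi)&(P[...,1]>ylo)&(P[...,1]<yhi)&(P[...,2]>z0)&(P[...,2]<z1)
    return P[m]
a=fit(.46,.60,.17,.36,.075,.1);print('lid',len(a),np.median(a[:,2]),cv2.minAreaRect((a[:,:2]*1000).astype(np.float32)))
b=fit(.42,.46,.2,.3,.075,.1);print('handle',len(b),np.median(b[:,2]),cv2.minAreaRect((b[:,:2]*1000).astype(np.float32)))
c=fit(.43,.6,0.01,.16,.006,.02);print('foot',len(c),np.median(c[:,2]),cv2.minAreaRect((c[:,:2]*1000).astype(np.float32)))
d=fit(.43,.6,0.01,.16,.055,.12);print('hoops',len(d),d[:,2].max())
for s in (d[d[:,0]>.515],d[d[:,0]<.515]): 
    if len(s): print(s.mean(0),cv2.minAreaRect((s[:,:2]*1000).astype(np.float32)))
p=ctrl.read_camera('top')
for uv in [(183,168),(221,158)]: print(w(p,uv,d=None),w(p,uv,d=p['xyz'][2]-.088))
for q,z in [('lid_hooks',.08),('pins',.08),('lid_handle',.08)]:
    o=ctrl.tip_of(q,p)[0];print(q,w(p,o['at'],d=p['xyz'][2]-z),p['rotation'] if z==.08 and q=='pins' else '')
im=p['pixels'][140:270,160:350];cv2.imwrite('pics/crop.png',cv2.cvtColor(cv2.resize(im,None,fx=4,fy=4,interpolation=2),cv2.COLOR_RGB2BGR))
```

```text
lid 4443 0.08430437392415879 ((532.353515625, 264.36541748046875), (150.7124481201172, 114.27021789550781), 9.092721939086914)
handle 349 0.08510811300931309 ((440.6869201660156, 249.31674194335938), (42.123573303222656, 28.10604476928711), 9.49672794342041)
foot 2713 0.010974819840974481 ((512.1212768554688, 83.08547973632812), (119.98561096191406, 99.94938659667969), 75.9494857788086)
hoops 386 0.09092749043508497
[0.5434 0.0748 0.0826] ((540.1515502929688, 76.07393646240234), (75.70582580566406, 20.900365829467773), 75.728515625)
[0.48   0.0914 0.0838] ((484.049560546875, 90.50439453125), (75.42449951171875, 19.995718002319336), 76.5029296875)
[0.5885 0.3078 0.0889] [0.5851 0.3054 0.1042]
[0.6075 0.239  0.0891] [0.6029 0.2376 0.1082]
lid_hooks [0.6001 0.2719 0.0991] 
pins [0.5972 0.2796 0.0985] [ 0.7062 -0.7031  0.0641 -0.0534]
lid_handle [0.4467 0.2413 0.0738]
```

View pics/crop.png

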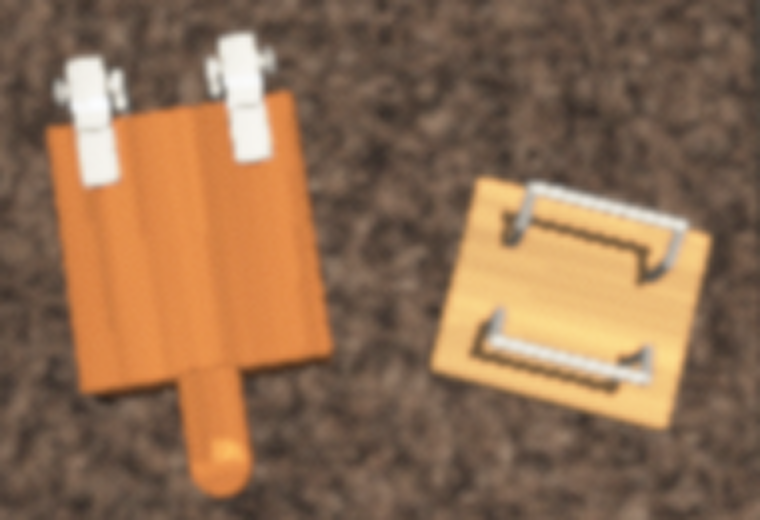

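```bash
python3 -m inch '[[0,0.171,-0.103,0,8.5],[0,0.171,-0.103,0,8.5],[0,0.171,-0.103,0,8.5],[0,0.171,-0.103,0,8.5],[0,0.171,-0.103,0,8.5]]'
python3 -m inch '[[0,0.124,-0.102,0,0],[0,0.124,-0.102,0,0],[0,0.124,-0.102,0,0],[0,0.124,-0.102,0,0]]'
python3 -m inch '[[0,0.124,-0.102,0,0],[0,0.124,-0.102,0,0],[0,0.124,-0.102,0,0],[0,0.124,-0.102,0,0]]'
python3 -m inch '[[0,-0.008,-0.170,0,0],[0,-0.008,-0.170,0,0],[0,-0.008,-0.170,0,0],[0,-0.008,-0.170,0,0],[0,-0.008,-0.170,0,0]]'
python3 -m inch '[[0,-0.008,-0.170,0,0],[0,-0.008,-0.170,0,0],[0,-0.008,-0.170,0,0],[0,-0.008,-0.170,0,0],[0,-0.008,-0.170,0,0]]'
```

```text
time: 1.52
eef_pos: [0.3388, -0.4903, 0.2314]
tcp_rot: [0.997, 0.081, 0.0, -0.0]
contact_force: [-0.1, -0.6, -0.3]
opening: 1.001
finger_force: 0.0
time: 1.85
eef_pos: [0.4446, -0.3698, 0.2316]
tcp_rot: [0.997, 0.081, 0.0, 0.0]
contact_force: [0.5, -0.2, -0.7]
opening: 1.0
finger_force: 0.0
time: 2.18
eef_pos: [0.5507, -0.2491, 0.2317]
tcp_rot: [0.997, 0.081, 0.0, 0.0]
contact_force: [-0.6, -0.1, -0.2]
opening: 1.0
finger_force: 0.0
time: 2.6
eef_pos: [0.5125, -0.0793, 0.2312]
tcp_rot: [0.997, 0.083, -0.0, -0.001]
contact_force: [-0.1, -0.2, 0.2]
opening: 1.002
finger_force: 0.0
time: 3.02
eef_pos: [0.4773, 0.0864, 0.2316]
tcp_rot: [0.997, 0.083, 0.0, -0.001]
contact_force: [-0.2, 0.4, -0.6]
opening: 1.0
finger_force: 0.0
```

```bash
python3 -m inch '[[0,-0.005,-0.167,0,0],[0,-0.005,-0.167,0,0],[0,-0.005,-0.167,0,0],[0,-0.005,-0.167,0,0],[0,-0.005,-0.167,0,0]]'
python3 - <<'E'
from h import *
np.set_printoptions(precision=4,suppress=True)
s=ctrl.get_state();p=ctrl.read_camera('wrist');rgb(p,'w1');print(s['eef_pos'],s['tcp_rot'])
for q in ['pins','lid_handle','lid_hooks']:
    print(q,[(np.round(o['at'],1),round(o['score'],2),w(p,o['at'],s)) for o in ctrl.tip_of(q,p)[:2]])
np.save('wrist.npy',cloud(p,s))
P=np.load('wrist.npy');a=P.reshape(-1,3);a=a[(a[:,2]>.072)&(a[:,2]<.1)]
o=np.array([.445,.25]);ax=np.array([.987,.1616]);t=(a[:,:2]-o)@ax;n=(a[:,:2]-o)@np.array([-ax[1],ax[0]])
for lo in np.arange(-.06,.24,.006):
    k=(t>lo)&(t<=lo+.006)&(abs(n)<.07)
    if k.sum()>5: print(round(lo,3),k.sum(),n[k].min().round(4),n[k].max().round(4),np.median(a[k,2]).round(4))
E
```

```text
time: 3.43
eef_pos: [0.4457, 0.2506, 0.2317]
tcp_rot: [0.996, 0.084, 0.0, -0.001]
contact_force: [0.1, -0.8, -0.5]
opening: 0.998
finger_force: 0.0
[0.4457 0.2506 0.2317] [ 0.9965  0.0837  0.0002 -0.0013]
pins []
lid_handle [(array([263.6, 172.1]), 0.73, array([0.4445, 0.2459, 0.0866]))]
lid_hooks []
-0.036 7 -0.0057 0.0033 0.0858
-0.03 101 -0.0116 0.0092 0.0862
-0.024 156 -0.0145 0.0122 0.0864
-0.018 159 -0.0144 0.0121 0.0863
-0.012 167 -0.0143 0.0122 0.0863
-0.006 172 -0.0151 0.0121 0.0864
-0.0 170 -0.015 0.012 0.0864
0.006 187 -0.0149 0.013 0.0863
0.012 179 -0.0147 0.0129 0.0862
0.018 227 -0.0448 0.0544 0.086
0.024 782 -0.0576 0.0552 0.0854
0.03 764 -0.0573 0.056 0.0854
0.036 819 -0.0579 0.0553 0.0854
0.042 795 -0.0574 0.0561 0.0854
0.048 830 -0.058 0.0558 0.0853
0.054 862 -0.0575 0.0552 0.0854
0.06 866 -0.058 0.0561 0.0854
0.066 886 -0.0576 0.0554 0.0854
0.072 901 -0.0579 0.056 0.0853
0.078 903 -0.0575 0.056 0.0853
0.084 946 -0.0578 0.0553 0.0854
0.09 974 -0.0576 0.0562 0.0854
0.096 961 -0.0579 0.0555 0.0853
0.102 1020 -0.0575 0.0562 0.0853
0.108 1021 -0.058 0.0559 0.0854
0.114 1063 -0.0574 0.0562 0.0855
0.12 1077 -0.0579 0.056 0.0857
0.126 1112 -0.0577 0.0561 0.0857
0.132 1116 -0.0576 0.0561 0.0857
0.138 1156 -0.0574 0.0563 0.0858
0.144 97 -0.0568 0.055 0.0852
```

View pics/w1.png

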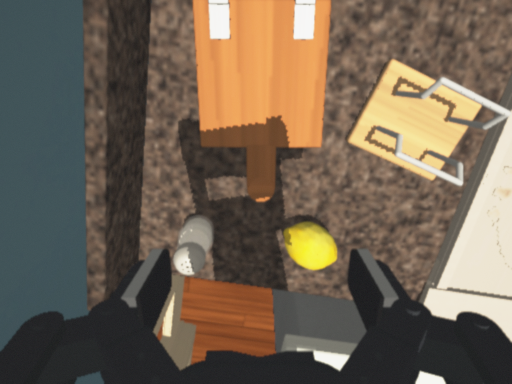

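```bash
python3 -m inch '[[0,-0.005,0.0015,0.03,0],[0,-0.005,0.0015,0.06,0],[0,-0.005,0.0015,0.09,0],[0,-0.005,0.0015,0.12,0],[0,-0.005,0.0015,0.134,0]]'
python3 -m inch '[[0,0,0,0.015,0],[0,0,0,0.030,0],[0,0,0,0.039,0],[0,0,0,0.039,0],[0.3,0,0,0.039,0]]' 30
python3 -m inch '[[1,0,0,0,0],[1,0,0,0,0],[1,0,0,0,0],[1,0,0,0,0],[1,0,0,0,0]]' 30
python3 -m inch '[[1,0,0,0,0],[1,0,0,0,0]]' 30
python3 - <<'E'
import numpy as np
r=.166
for k in range(0,21):
    if k%5==0:a0=np.radians(4.5*k)
    a=np.radians(4.5*k);b=np.radians(4.5*(k+1))
    if k<20:print(k+1,round(r*(np.cos(a0)-np.cos(b)),4),round(-r*(np.sin(b)-np.sin(a0)),4))
E
```

```text
time: 4.05
eef_pos: [0.4407, 0.2406, 0.0934]
tcp_rot: [0.997, 0.079, -0.003, 0.001]
contact_force: [-0.3, 0.1, 0.0]
opening: 1.0
finger_force: 0.0
time: 4.47
eef_pos: [0.4427, 0.2423, 0.0583]
tcp_rot: [0.997, 0.08, -0.0, 0.0]
contact_force: [-0.6, -0.3, -0.8]
opening: 0.886
finger_force: 0.0
time: 4.88
eef_pos: [0.4427, 0.2449, 0.0596]
tcp_rot: [0.997, 0.081, 0.001, -0.002]
contact_force: [-1.7, 4.9, 3.0]
opening: 0.325
finger_force: 29.0
time: 5.05
eef_pos: [0.4427, 0.2449, 0.0595]
tcp_rot: [0.997, 0.081, 0.001, -0.001]
contact_force: [-1.9, 4.9, 3.0]
opening: 0.324
finger_force: 29.0
1 0.0005 -0.013
2 0.002 -0.026
3 0.0046 -0.0388
4 0.0081 -0.0513
5 0.0126 -0.0635
6 0.0055 -0.0118
7 0.0118 -0.0232
8 0.0191 -0.034
9 0.0271 -0.0443
10 0.036 -0.0539
11 0.0096 -0.0088
12 0.0198 -0.0169
13 0.0306 -0.0242
14 0.042 -0.0305
15 0.0539 -0.036
16 0.0122 -0.0045
17 0.0248 -0.008
18 0.0376 -0.0106
19 0.0505 -0.0121
20 0.0635 -0.0126
```

```bash
python3 -m inch '[[1,0.0005,-0.002,-0.013,0],[1,0.002,-0.003,-0.026,0],[1,0.0045,-0.003,-0.039,0],[1,0.008,-0.003,-0.051,0],[1,0.0125,-0.003,-0.0635,0]]' 30
python3 -m inch '[[1,0,0,0,0]]' 30
```

```text
time: 5.47
eef_pos: [0.4532, 0.2481, 0.1217]
tcp_rot: [0.997, 0.081, -0.001, 0.0]
contact_force: [0.2, 0.5, -3.0]
opening: 0.318
finger_force: 30.6
time: 5.55
eef_pos: [0.4557, 0.2487, 0.1243]
tcp_rot: [0.997, 0.081, 0.002, -0.0]
contact_force: [-0.0, 0.4, -2.0]
opening: 0.321
finger_force: 30.8
```

```bash
python3 -m inch '[[1,0.0055,0,-0.012,0],[1,0.012,0,-0.023,0],[1,0.019,0,-0.034,0],[1,0.027,0,-0.0445,0],[1,0.036,0,-0.054,0]]' 30
python3 -m inch '[[1,0,0,0,0]]' 30
python3 - <<'E'
from h import *
p=ctrl.read_camera('scene');cv2.imwrite('pics/s2.png',cv2.cvtColor(cv2.resize(p['pixels'][40:260,150:360],None,fx=2,fy=2),cv2.COLOR_RGB2BGR))
E
```

```text
time: 5.97
eef_pos: [0.4903, 0.2542, 0.1768]
tcp_rot: [0.997, 0.081, -0.0, -0.0]
contact_force: [-0.6, 1.1, -3.5]
opening: 0.323
finger_force: 31.9
time: 6.05
eef_pos: [0.4925, 0.2546, 0.1788]
tcp_rot: [0.997, 0.08, 0.002, -0.001]
contact_force: [-0.9, 0.5, -1.5]
opening: 0.322
finger_force: 32.1
```

View pics/s2.png

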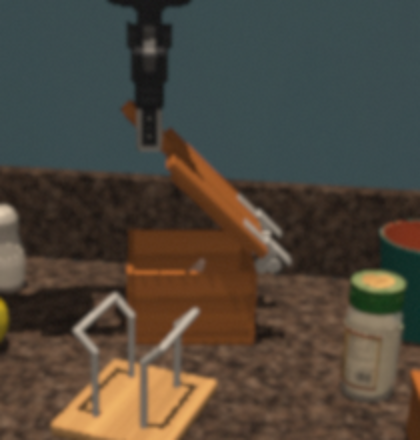

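The crop shows the lid swung to about 45° with the fingers holding the paddle at (150,125) and the hooks still on the pins at (268,262).

```bash
python3 -m inch '[[1,0.0095,0,-0.009,0],[1,0.020,0,-0.017,0],[1,0.0305,0,-0.024,0],[1,0.042,0,-0.0305,0],[1,0.054,0,-0.036,0]]' 30
python3 -m inch '[[1,0.012,0,-0.0045,0],[1,0.025,0,-0.008,0],[1,0.0375,0,-0.0105,0],[1,0.050,0,-0.012,0],[1,0.062,0,-0.0125,0]]' 30
python3 -m inch '[[1,0,0,0,0],[1,0,0,0,0]]' 30
python3 - <<'E'
from h import *
np.set_printoptions(precision=4,suppress=True)
p=ctrl.read_camera('scene');cv2.imwrite('pics/s3.png',cv2.cvtColor(cv2.resize(p['pixels'][20:240,170:380],None,fx=2.5,fy=2.5),cv2.COLOR_RGB2BGR))
for q in ['lid_hooks','lid_handle','pins']:
    print(q,[(np.round(o['at'],1),round(o['score'],2),w(p,o['at'])) for o in ctrl.tip_of(q,p)[:2]])
P=cloud(p);m=(P[...,2]>.11)&(P[...,2]<.20)&(P[...,0]>.5)&(P[...,0]<.68)&(P[...,1]>.15)&(P[...,1]<.36)
a=P[m];y0=np.median(a[:,1])
t=(a[:,:2]-[.6044,.2751])@[.987,.1616]
for z in np.arange(.11,.2,.015):
    k=(a[:,2]>z)&(a[:,2]<z+.015)
    if k.sum()>5: print(z.round(3),k.sum(),np.percentile(t[k],[3,50,97]),np.percentile(a[k,1],[5,95]))
E
```

```text
time: 6.52
eef_pos: [0.5422, 0.2627, 0.2111]
tcp_rot: [0.997, 0.081, -0.002, 0.0]
contact_force: [-1.4, -0.0, -2.4]
opening: 0.322
finger_force: 32.5
time: 6.93
eef_pos: [0.6038, 0.2728, 0.2239]
tcp_rot: [0.997, 0.081, -0.001, 0.0]
contact_force: [-2.3, -0.0, -1.5]
opening: 0.323
finger_force: 33.5
time: 7.1
eef_pos: [0.6045, 0.2728, 0.2238]
tcp_rot: [0.997, 0.08, 0.0, -0.0]
contact_force: [0.2, -0.0, -1.0]
opening: 0.321
finger_force: 33.4
lid_hooks [(array([284. , 165.6]), 0.75, array([0.6072, 0.2368, 0.0916]))]
lid_handle [(array([283.3,  78.1]), 0.62, array([0.5962, 0.2526, 0.2493]))]
pins [(array([283.2, 162. ]), 0.65, array([0.6038, 0.2949, 0.0755]))]
0.11 108 [-0.0113 -0.0063  0.0038] [0.2159 0.2993]
0.125 105 [-0.0122 -0.0071  0.0026] [0.2152 0.2999]
0.14 108 [-0.0133 -0.0079  0.0017] [0.2154 0.2978]
0.155 116 [-0.0143 -0.0103  0.0008] [0.2147 0.3115]
0.17 120 [-0.0154 -0.011  -0.0002] [0.2146 0.3072]
0.185 122 [-0.0164 -0.0113 -0.0012] [0.2147 0.3061]
```

View pics/s3.png

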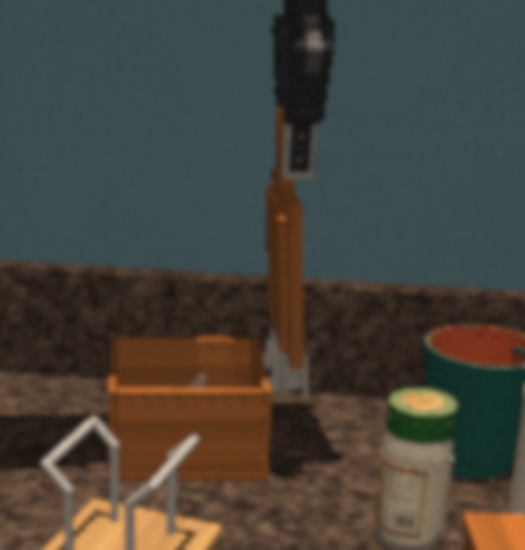

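The lid stands about 4° short of vertical, with the hooks still on the pins at crop (285,375). I'll straighten it and then lift.

```bash
python3 -m inch '[[1,0.005,0,0,0],[1,0.01,0,0,0],[1,0.01,0,0,0],[1,0.01,0,0,0]]' 30
python3 -m inch '[[1,0,0,-0.01,0],[1,0,0,-0.02,0],[1,0,0,-0.03,0],[1,0,0,-0.03,0],[1,0,0,-0.03,0]]' 35
python3 -m inch '[[1,0,0,-0.015,0],[1,0,0,-0.030,0],[1,0,0,-0.040,0],[1,0,0,-0.040,0]]' 35
cat > m.py <<'E'
from h import *
np.set_printoptions(precision=4,suppress=True)
def lid(name,zr):
    s=ctrl.get_state();p=ctrl.read_camera('scene');rgb(p,name);e=np.array(s['eef_pos'])
    ax=R.from_quat(s['tcp_rot']).as_matrix()[:2,0];print(e,s['tcp_rot'],'tool x',ax,s['contact_force'])
    P=cloud(p).reshape(-1,3);P=P[(P[:,2]>e[2]-.2)&(P[:,2]<e[2]-.01)&(np.linalg.norm(P[:,:2]-e[:2],axis=1)<.075)]
    t=(P[:,:2]-e[:2])@ax;n=(P[:,:2]-e[:2])@np.array([-ax[1],ax[0]]);zz=P[:,2]-e[2]
    for z in np.arange(-.2,-.01,.015):
        k=(zz>z)&(zz<=z+.015)
        if k.sum()>4: print(z.round(3),k.sum(),np.percentile(t[k],[3,50,97]),n[k].min().round(4),n[k].max().round(4))
    for q in ['lid_hooks','lid_handle','rack_floor']:
        print(q,[(np.round(o['at'],1),round(o['score'],2),w(p,o['at'])) for o in ctrl.tip_of(q,p)[:2]])
E
python3 -c "
from m import *
lid('s4',0)"
```

```text
time: 7.63
eef_pos: [0.614, 0.2744, 0.2242]
tcp_rot: [0.997, 0.081, -0.001, 0.0]
contact_force: [-0.8, 0.4, 0.1]
opening: 0.322
finger_force: 33.6
time: 8.05
eef_pos: [0.6152, 0.2744, 0.2569]
tcp_rot: [0.997, 0.081, 0.002, -0.0]
contact_force: [0.2, -0.1, -2.0]
opening: 0.325
finger_force: 34.9
time: 8.38
eef_pos: [0.6152, 0.2746, 0.2977]
tcp_rot: [0.997, 0.081, 0.003, -0.0]
contact_force: [0.7, -0.5, 0.0]
opening: 0.323
finger_force: 34.9
[0.6152 0.2746 0.2977] [ 0.9967  0.0806  0.0027 -0.0004] tool x [0.987  0.1608] [ 0.6809 -0.472   0.0427]
-0.155 66 [-0.0146 -0.0112  0.0054] -0.0449 0.0441
-0.14 88 [-0.0146 -0.0092  0.0044] -0.0592 0.0415
-0.125 110 [-0.0164 -0.0099 -0.0003] -0.0594 0.0427
-0.11 134 [-0.0168 -0.0138 -0.0014] -0.0593 0.046
-0.095 130 [-0.0173 -0.013  -0.0024] -0.0591 0.0318
-0.08 141 [-0.0177 -0.0137 -0.0019] -0.06 0.0372
-0.065 140 [-0.018  -0.0141 -0.003 ] -0.0604 0.0406
-0.05 144 [-0.0184 -0.0151 -0.0036] -0.0598 0.043
-0.035 152 [-0.0189 -0.0144 -0.0032] -0.0594 0.0453
-0.02 121 [-0.0186 -0.013  -0.0043] -0.0594 0.0542
lid_hooks [(array([284.7, 162.9]), 0.72, array([0.6068, 0.2973, 0.0729])), (array([291.1, 131. ]), 0.65, array([0.6161, 0.233 , 0.1603]))]
lid_handle [(array([294.3,  35.5]), 0.86, array([0.6107, 0.2526, 0.3214]))]
rack_floor [(array([218.2, 240.3]), 0.93, array([0.5099, 0.083 , 0.0129]))]
```

View pics/s4.png

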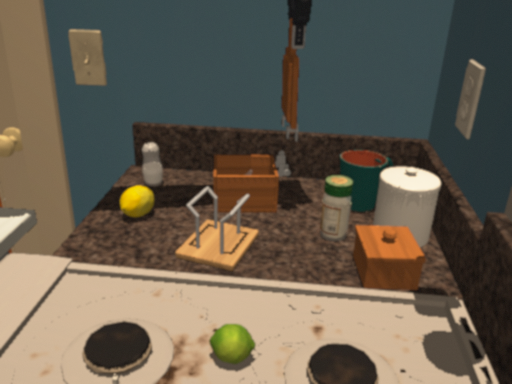

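The lid is free of the pins and hangs close to vertical, with hooks near (290,131). Next I carry it over the rack and turn it.

```bash
python3 -m inch '[[1,-0.008,0.011,0,0],[1,-0.022,0.030,0,0],[1,-0.036,0.050,0,0],[1,-0.050,0.068,0,0],[1,-0.0635,0.0865,0,0]]' 35
python3 -m inch '[[1,-0.0135,0.0185,0,0],[1,-0.027,0.037,0,0],[1,-0.041,0.056,0,0],[1,-0.055,0.075,0,0],[1,-0.0635,0.0865,0,0]]' 35
python3 -m inch '[[1,0,0,0,4],[1,0,0,0,9],[1,0,0,0,14],[1,0,0,0,19],[1,0,0,0,23]]' 35
python3 -m inch '[[1,0,0,0,0],[1,0,0,0,0]]' 35
python3 -c "
from m import *
lid('s5',0)
p=ctrl.read_camera('top');rgb(p,'t5')"
```

```text
time: 9.0
eef_pos: [0.5641, 0.1779, 0.2927]
tcp_rot: [0.997, 0.081, -0.001, 0.0]
contact_force: [0.2, -0.1, -1.2]
opening: 0.322
finger_force: 34.9
time: 9.42
eef_pos: [0.5151, 0.0817, 0.2931]
tcp_rot: [0.997, 0.08, -0.001, 0.0]
contact_force: [0.2, -0.2, -1.0]
opening: 0.319
finger_force: 34.9
time: 9.83
eef_pos: [0.5163, 0.0833, 0.2935]
tcp_rot: [0.993, -0.122, -0.001, -0.0]
contact_force: [-0.8, -0.3, -1.9]
opening: 0.32
finger_force: 35.0
time: 10.0
eef_pos: [0.5164, 0.0833, 0.2937]
tcp_rot: [0.993, -0.119, -0.0, -0.0]
contact_force: [-0.6, 0.2, -1.3]
opening: 0.319
finger_force: 34.9
[0.5164 0.0833 0.2937] [ 0.9929 -0.1188 -0.0005 -0.    ] tool x [ 0.9718 -0.2359] [-0.558   0.2284 -1.3104]
-0.17 10 [0.0018 0.0047 0.0053] -0.0445 0.0378
-0.155 194 [-0.0145  0.0019  0.0052] -0.0447 0.0426
-0.14 215 [-0.0123  0.001   0.0049] -0.0581 0.0542
-0.125 356 [-0.0093 -0.0008  0.0034] -0.0599 0.0587
-0.11 360 [-0.0089 -0.0012  0.0008] -0.0594 0.0577
-0.095 354 [-0.0101 -0.0016 -0.0007] -0.0601 0.0558
-0.08 366 [-0.011  -0.002  -0.0009] -0.0594 0.0533
-0.065 368 [-0.0098 -0.0023 -0.0014] -0.0598 0.0538
-0.05 384 [-0.0114 -0.0027 -0.0015] -0.0596 0.0539
-0.035 384 [-0.0107 -0.0029 -0.002 ] -0.0591 0.0529
-0.02 266 [-0.0112 -0.0032 -0.0023] -0.0592 0.0533
lid_hooks [(array([218.9, 165.8]), 0.78, array([0.4742, 0.3023, 0.0552]))]
lid_handle []
rack_floor [(array([219.6, 240.6]), 0.62, array([0.5125, 0.0816, 0.0134]))]
```

View pics/s5.png

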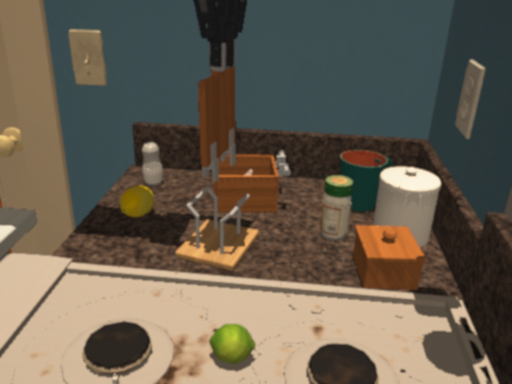

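The lid hangs over the rack with its hooks centred between the hoops (within about 1 mm across). I'll lower it.

```bash
python3 -m inch '[[1,0,0,0.012,0],[1,0,0,0.028,0],[1,0,0,0.044,0],[1,0,0,0.060,0],[1,0,0,0.072,0]]' 35
python3 -m inch '[[1,0,0,0.010,0],[1,0,0,0.020,0],[1,0,0,0.030,0],[1,0,0,0.038,0],[1,0,0,0.038,0]]' 35
python3 -m inch '[[1,0,0,0.003,0],[1,0,0,0.006,0],[1,0,0,0.009,0],[1,0,0,0.009,0]]' 35
python3 -c "
from m import *
lid('s6',0)"
```

```text
time: 10.67
eef_pos: [0.5156, 0.0832, 0.2198]
tcp_rot: [0.993, -0.12, -0.001, 0.0]
contact_force: [-0.2, 0.2, -1.8]
opening: 0.323
finger_force: 35.0
time: 11.08
eef_pos: [0.5155, 0.0832, 0.1822]
tcp_rot: [0.993, -0.12, -0.002, 0.0]
contact_force: [-0.0, 1.0, -2.5]
opening: 0.322
finger_force: 34.9
time: 11.42
eef_pos: [0.5164, 0.0832, 0.175]
tcp_rot: [0.993, -0.12, -0.0, 0.0]
contact_force: [-0.1, 0.4, -1.6]
opening: 0.323
finger_force: 34.9
[0.5164 0.0832 0.175 ] [ 0.9928 -0.1197 -0.0002  0.    ] tool x [ 0.9713 -0.2377] [-0.0716  0.4303 -1.5569]
-0.185 968 [-0.0703  0.0463  0.0709] -0.075 0.0591
-0.17 1906 [-0.0504  0.0101  0.0433] -0.0645 0.0566
-0.155 223 [-0.0279  0.0042  0.0173] -0.0452 0.0431
-0.14 201 [-0.0276  0.0038  0.0175] -0.0585 0.0511
-0.125 367 [-0.028  -0.0008  0.0171] -0.0585 0.0549
-0.11 389 [-0.0312 -0.0013  0.0182] -0.059 0.0581
-0.095 509 [-0.0426 -0.0016  0.0324] -0.059 0.0566
-0.08 294 [-0.0108 -0.0021 -0.001 ] -0.0587 0.0536
-0.065 305 [-0.0105 -0.0024 -0.0013] -0.0593 0.0514
-0.05 306 [-0.0098 -0.0027 -0.0017] -0.0588 0.0536
-0.035 325 [-0.0118 -0.003  -0.0019] -0.0591 0.0523
-0.02 217 [-0.0106 -0.0033 -0.0024] -0.0592 0.0522
lid_hooks [(array([220.9, 231.8]), 0.88, array([0.521 , 0.0425, 0.0532]))]
lid_handle [(array([215.3, 132.4]), 0.62, array([0.5098, 0.0581, 0.2084]))]
rack_floor [(array([216.6, 240.5]), 0.97, array([0.5133, 0.0476, 0.0339]))]
```

View pics/s6.png

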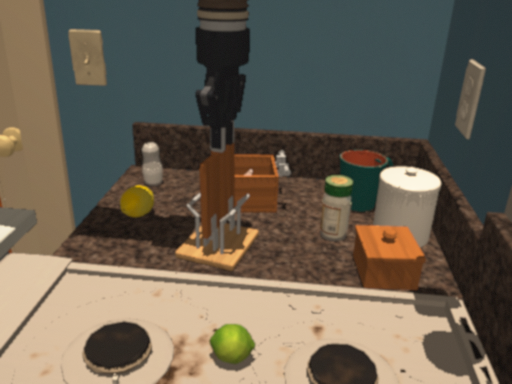

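The hooks are between the hoops at (220,235), a few millimetres above the foot.

```bash
python3 -m inch '[[1,0,0,0.002,0],[1,0,0,0.004,0],[1,0,0,0.005,0],[1,0,0,0.005,0],[1,0,0,0.005,0]]' 35
python3 -m inch '[[1,0,0,0.001,0],[1,0,0,0.002,0],[1,0,0,0.003,0],[1,0,0,0.003,0],[1,0,0,0.003,0]]' 35
```

```text
time: 12.03
eef_pos: [0.5166, 0.0832, 0.1704]
tcp_rot: [0.993, -0.12, 0.0, 0.0]
contact_force: [0.9, -0.9, -0.6]
opening: 0.321
finger_force: 35.0
time: 12.45
eef_pos: [0.5175, 0.0831, 0.1703]
tcp_rot: [0.993, -0.12, 0.001, 0.0]
contact_force: [-2.0, 0.1, 10.1]
opening: 0.322
finger_force: 36.4
```

```bash
python3 -m inch '[[1,0,0,-0.002,0],[1,0,0,-0.002,0],[0.6,0,0,-0.002,0],[0.5,0,0,-0.002,0],[0.4,0,0,-0.002,0]]' 20
python3 -m inch '[[0.2,0,0,0,0],[0,0,0,0,0],[0,0,0,0,0],[0,0,0,0,0],[0,0,0,0,0]]' 20
python3 -m inch '[[0,0,0,-0.02,0],[0,0,0,-0.045,0],[0,0,0,-0.07,0],[0,0,0,-0.10,0],[0,0,0,-0.12,0]]' 20
python3 -c "
from m import *
p=ctrl.read_camera('scene');rgb(p,'s7')
P=cloud(p).reshape(-1,3);P=P[(P[:,2]>.02)&(P[:,2]<.23)&(np.linalg.norm(P[:,:2]-[.512,.083],axis=1)<.075)]
ax=np.array([.970,-.242]);d=P[:,:2]-[.512,.083];t=d@ax;n=d@[.242,.97]
for z in np.arange(.02,.225,.015):
    k=(P[:,2]>z)&(P[:,2]<=z+.015)
    if k.sum()>4: print(z.round(3),k.sum(),np.percentile(t[k],[3,50,97]),n[k].min().round(3),n[k].max().round(3))
for q in ['lid_hooks','lid_handle']: print(q,[(np.round(o['at'],1),round(o['score'],2),w(p,o['at'])) for o in ctrl.tip_of(q,p)[:2]])
s=ctrl.get_state();print(s['time'],s['eef_pos'],s['opening'],s['contact_force'])"
```

```text
time: 12.87
eef_pos: [0.5163, 0.0832, 0.1688]
tcp_rot: [0.993, -0.12, -0.0, 0.0]
contact_force: [-0.2, -0.3, -0.3]
opening: 0.598
finger_force: 0.0
time: 13.28
eef_pos: [0.5165, 0.0832, 0.1693]
tcp_rot: [0.993, -0.12, -0.0, 0.0]
contact_force: [0.8, -1.5, -0.4]
opening: 1.002
finger_force: 0.0
time: 13.7
eef_pos: [0.5172, 0.0832, 0.2924]
tcp_rot: [0.993, -0.12, 0.002, -0.0]
contact_force: [-0.5, -0.2, 0.8]
opening: 0.998
finger_force: 0.0
0.02 258 [-0.0233  0.0109  0.0216] -0.044 0.043
0.035 303 [-0.0225  0.0048  0.0217] -0.058 0.051
0.05 417 [-0.023   0.0002  0.0212] -0.058 0.058
0.065 435 [-0.0248 -0.0041  0.0223] -0.059 0.058
0.08 541 [-0.0364 -0.0076  0.0367] -0.058 0.057
0.095 374 [-0.0186 -0.0119 -0.0094] -0.059 0.057
0.11 384 [-0.0231 -0.0158 -0.0133] -0.058 0.058
0.125 392 [-0.0266 -0.0197 -0.0172] -0.058 0.056
0.14 396 [-0.0303 -0.0234 -0.0209] -0.058 0.058
0.155 287 [-0.0357 -0.0272 -0.0243] -0.057 0.055
0.17 147 [-0.0407 -0.0312 -0.0282] -0.015 0.014
0.185 152 [-0.045  -0.0352 -0.0317] -0.015 0.014
0.2 116 [-0.0477 -0.0387 -0.0355] -0.014 0.013
lid_hooks [(array([223.2, 238.9]), 0.89, array([0.5245, 0.0432, 0.0404]))]
lid_handle [(array([199.8, 139.8]), 0.8, array([0.4813, 0.0848, 0.1861]))]
13.85 [0.5175 0.0832 0.2916] 1.0006761370482418 [ 0.0688 -0.7452  0.2003]
```

View pics/s7.png

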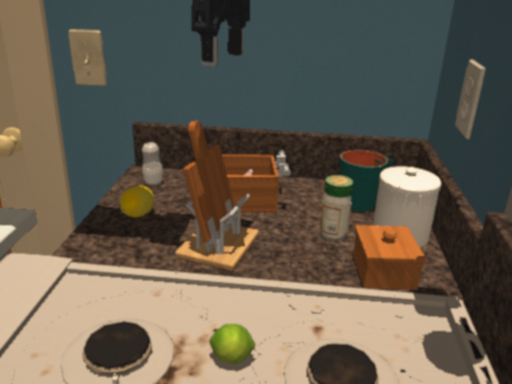

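The lid stands in the rack leaning about 14.5° on one hoop. Its hooks are on the foot near (223,239), its handle is up at (200,140), and the gripper is clear of it.

```bash
python3 -c "
from plant import ctrl
print(ctrl.sign_off())"
```

```text
the job is handed in; nothing more can be done
None
```

The lid is off its hinge pins and standing in the rack, hooks on the foot and handle up, leaning about 14.5° on one hoop; the gripper is clear and the job is handed in, though sign-off returned no verdict.

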